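# Stand the long cue extension in its box

### The job

Pick up the longer of the two black cue extensions by its narrow steel collar, ease the grip so that it swings round to hang straight down from the fingers, clear of the table, and grip it firmly again while it hangs. Then lower it, rubber end down, into the tall square wooden box, let go only once it rests on the floor of the box (it may lean on the side), and leave the short extension where it is.

Things in the scene. Friction and masses are not known exactly. Their poses are not given: they have to be found in the camera images.
- long_ext: long cue extension: black butt 30 mm dia., pale neck 16 dia. x 37 long, steel collar 22 dia., 6 wide at the neck's end (the grip), brass pin beyond, domed hexagonal rubber bumper (30 across flats, 35 corners) at far end. Lies level. Origin: on the axis at mid-collar, 15 mm above the table; x axis along the bar to the pin (tip +23 mm), up when hanging. 0.27-0.35 kg, mass centre 88 mm from collar
- long_butt (a point): middle of the long extension's rubber end, 150 mm from mid-collar. Pinched at the collar with 80 N a finger the bar lifts nearly level; the pads yield, so each 0.5 mm of opening sheds some 9 N and it swings: 17 degrees from vertical at 28 N, 8 at 15 N, 5 at 10 N, sliding 5-9 mm along the pads towards the pin; it drops near 22 mm opening. Clamping again (30 N or more is firm) adds up to 5 degrees
- short_ext: shorter extension, the same but for its length: rubber end only 95 mm from mid-collar. Origin and axes as for the long one. Not to be moved
- stand: tall empty open-topped square wooden box, fixed: 76 mm square outside, 60 inside, 110 high, floor 8 thick. Origin: centre of its underside, on the table; z up, x and y along its sides. A low tray of the same plan, 30 mm high, holds chalk: not this one
Things that resemble listed ones, but are neither listed nor needed, are in the scene too. Of the things like the stand, leave any that is blue, green or pink; of the rest the smaller one is meant.

How it is judged:
On the way, in this order (a step that is already met when the one before it is completed fails the run):
1. the long extension hangs straight down from the fingers, clear of the table and firmly gripped (angle between long_ext's own x axis and vertical below 0.26 rad and height (world z) of long_butt above 0.01 m and contact force between the fingers and long_ext above 50 N), for 0.2 s.
2. still held, it rests on the floor of the tall box (within 22 mm) (z of long_butt in the frame of stand below 0.03 m and horizontal distance between long_butt and stand below 0.03 m and angle between long_ext's own x axis and vertical below 0.56 rad and contact force between the fingers and long_ext above 1 N), for 0.1 s.
At the end, for the whole second after the job is handed in: The long extension stands bumper down and at rest in the tall box: its rubber end within 30 mm of the box's centre sideways and within 22 mm of its floor, its bar within 32 degrees of vertical (z of long_butt in the frame of stand below 0.03 m and horizontal distance between long_butt and stand below 0.03 m and angle between long_ext's own x axis and vertical below 0.56 rad and linear speed of long_ext below 0.05 m/s); the robot touches nothing.
It fails at once if the short extension is moved by more than 20 mm (distance of short_ext from where it was at the start of the episode above 0.02 m).
It also fails if it takes over 51 s, if anything falls off the work surface, if the arm or the gripper's body presses on something with over 40 N, if the wrist force passes 120 N, or if a joint passes its speed limit or range.

### The arm

A 6-joint arm with a two-finger parallel gripper is mounted at the origin on the work surface. World frame = base frame: x ahead of the robot, y to its left, z up, the work surface at z = 0. Lengths are in m, angles in rad, forces in N, time in s.
With the tool pointing down it reaches from about 0.25 to 0.775 m from the base axis. Payload 4 kg.
Tool frame: the origin (TCP) lies between the finger pads; the fingertips stand 14 mm ahead of it and the grasp point (between the pads) lies 5 mm behind it (nose_length is the distance from the TCP to the fingertips, in m); z points along the fingers, y is the line along which they close (so a half turn about z gives the same grasp; the last joint's range is limited). The gripper opens to 94 mm and grips with 3 to 60 N. Pads are 16 mm wide; open, the fingers measure 119 mm over their backs; the gripper's body (75 mm by 177 mm) begins 78 mm behind the grasp point.
Start: joints at [1.228, 0.087, 1.371, -0, 1.684, -0.103], TCP at [0.131, 0.534, 0.22] pointing down, gripper open.
Joint ranges: [-3.1, 3.1], [-0.76, 2.03], [0.27, 2.55], [-1.08, 4.22], [0.17, 2.65], [-2.57, 2.57]. Speed limits (rad/s): [2.79, 2.79, 3.14, 3.14, 3.14, 3.14].

### API

Orientations are given as [roll, pitch, yaw] about the fixed x, y, z axes, in that order (R = Rz(yaw) Ry(pitch) Rx(roll)).
In Python, from bench import * gives the robot as it stands.
- The arm moves only by the tool move_arm, never from a script. Its argument "steps" is one flat list of numbers, 7 for each row, row after row: the turn, a rotation vector about the world's x, y, z in rad, then the shift along the world's x, y, z in m, then the opening, from 0 (shut) to 1 (fully open). A call has 1 to 12 rows; each row is the pose to reach, as a shift and turn from the pose commanded when the call began; what a row does not reach only later rows make up. A row lasts 1/10 s, in which the tool goes at most 50 mm and 8.59 degrees, less where a joint would pass 70% of its speed; a pose out of reach is approached as far as the arm can. A call with a gripper value outside its range is refused whole. The fingers move at their own pace and stop on an object; the grip force is fixed at half the most. Time passes only in rows, so rows that repeat a pose let the fingers close. It gives the time, the measured TCP pose, the force, the opening and the grip force at its end, in the units of the state.
- get_obs(): the state, without advancing time (a new reading comes with each control period).
- snapshot(name): name is "scene" or "side" or "wrist"; returns (picture, depth): 480x640x3 uint8, red, green, blue; 480x640 float32, m along the optical axis (not along the pixel's ray), 0 where there is no reading.
- camera_model(name): a dict with "fx", "fy", "cx", "cy" (pixels), "rvec" (rotation vector, rad) and "tvec" (3), from world to camera coordinates, as OpenCV has them. Camera axes: x right, y down, z forward; pixel columns grow to the right and rows downward; lengths in m; the calibration is good to about 2 mm. A picture is of the moment at which its call begins: read the wrist's pose just before it. camera_model takes no time and is no camera call; for the wrist camera it gives the pose at the moment of the call.
- close_job(): hands the job in; it is judged then, once.
Trained networks look in the newest picture that a camera, given by its name, has taken for a name from the list of things; names that differ only in an ending like _2 or _b are one class to them, and where a whole thing is asked for, a point or a joint stands for the part that bears it (a point fixed in the world has none). Each returns a list of dicts, best first, with "score" (0 to 1); they miss things now and then, are a little off and sometimes report something else, mostly with a low value. They report only what shows in the picture. A call takes as long as a camera call. They do not tell look-alikes from the thing itself.
- silhouettes(camera, target): "pixels" (480x640 bool, what is visible of it) and "uv" ([column, row] in pixels, amid what is visible of it).
- spot_point(camera, target): "uv" ([column, row] in pixels: a listed point, or the origin of a listed thing).
The state is a dict: "time": time; "joint_positions": joint angles; "qvel": joint speeds; "joint_torque": joint torques, N m; "tool_pos": TCP position; "ee_rot": TCP orientation; "wrist_force": force on the tool from outside, world axes, zero at the start; "wrist_torque": the same for the moment, N m; "width": finger opening in m; "finger_force": force on a finger pad.
Only numpy, scipy, OpenCV 4.12 (cv2) and the standard library are available. Lean on these libraries where they do the work, as an engineer would, in place of code of your own. Each camera call takes 0.05 s, during which the arm holds its last target. There are 200 camera calls.

## Working session

There is one attempt and no reset: what is moved stays moved. The work goes in short steps, Python scripts to look and compute and a tool call to move; the robot and the scene stay as the last step left them, time stands still between calls to the robot, and variables do not carry over. Pictures are saved under pics/ and viewed, at most 10 in all, crops included, and the job is handed in when it is done.

Besides the shell and the picture viewer there is one more tool, called after "Emit:" by a JSON object that holds its "method" and its "body". move_arm: Moves the arm, as the interface text tells. Its arguments: {"type":"object","properties":{"steps":{"type":"array"}},"required":["steps"]}

```bash
mkdir -p pics
cat > h.py <<'E'
from bench import *
import numpy as np, cv2
def ray(c,uv):
    R=cv2.Rodrigues(np.array(c["rvec"],float))[0]; t=np.array(c["tvec"],float).ravel()
    d=R.T@np.array([(uv[0]-c["cx"])/c["fx"],(uv[1]-c["cy"])/c["fy"],1.]); return -R.T@t,d
def at_depth(c,uv,z): o,d=ray(c,uv); return o+d*z
def at_z(c,uv,h): o,d=ray(c,uv); return o+d*(h-o[2])/d[2]
def proj(c,P): return cv2.projectPoints(np.array(P,float).reshape(-1,1,3),np.array(c["rvec"],float),np.array(c["tvec"],float),np.array([[c["fx"],0,c["cx"]],[0,c["fy"],c["cy"]],[0,0,1]]),None)[0].reshape(-1,2)
def tri(r):
    A=np.zeros((3,3));b=np.zeros(3)
    for o,d in r:
        d=d/np.linalg.norm(d);M=np.eye(3)-np.outer(d,d);A+=M;b+=M@o
    return np.linalg.solve(A,b)
E
python3 - <<'E'
from h import *
np.set_printoptions(precision=3,suppress=True)
for n in["scene","side"]:
    c=camera_model(n);p,d=snapshot(n);cv2.imwrite(f"pics/{n}.png",p[:,:,::-1])
    for t in["long_ext","short_ext","stand"]:
        for s in silhouettes(n,t):
            m=s["pixels"]&(d>0);vs,us=np.nonzero(m)
            if len(vs)<5: continue
            P=np.array([at_depth(c,(u,v),d[v,u]) for u,v in zip(us,vs)])
            print(n,t,round(s["score"],2),np.round(s["uv"]),len(vs),P.min(0),P.max(0))
    for t in["long_ext","long_butt","short_ext","stand"]:
        for s in spot_point(n,t): print(n,"pt",t,round(s["score"],2),s["uv"],at_z(c,s["uv"],0.015 if t!="stand" else 0))
print(get_obs()["time"])
E
```

```text
scene long_ext 0.89 [310. 282.] 524 [ 0.441 -0.091 -0.001] [ 0.609 -0.036  0.035]
scene short_ext 0.6 [242. 347.] 463 [ 0.433 -0.354 -0.005] [ 0.55  -0.301  0.034]
scene stand 0.95 [307. 189.] 1795 [ 0.217  0.206 -0.006] [0.401 0.528 0.147]
scene stand 0.91 [402. 204.] 1180 [ 0.54   0.297 -0.012] [0.683 0.547 0.114]
scene stand 0.85 [364. 193.] 1057 [ 0.368  0.306 -0.008] [0.537 0.538 0.116]
scene stand 0.8 [349. 146.] 806 [ 0.274  0.515 -0.007] [0.376 0.703 0.113]
scene stand 0.6 [295. 151.] 1018 [ 0.167  0.316 -0.006] [0.323 0.579 0.147]
scene pt long_ext 0.63 [282.5, 277.5] [ 0.459 -0.075  0.015]
scene pt long_butt 0.7 [336.2, 290.7] [ 0.612 -0.046  0.015]
scene pt short_ext 0.83 [220.6, 342.6] [ 0.45  -0.346  0.015]
scene pt stand 0.98 [401.1, 221.8] [0.64  0.339 0.   ]
scene pt stand 0.79 [359.5, 201.3] [0.477 0.372 0.   ]
scene pt stand 0.79 [304.8, 204.8] [0.33  0.264 0.   ]
scene pt stand 0.7 [348.1, 156.4] [0.316 0.602 0.   ]
scene pt stand 0.56 [297.4, 173.2] [0.212 0.412 0.   ]
side long_ext 0.79 [312. 192.] 547 [ 0.439 -0.096 -0.006] [ 0.601 -0.023  0.034]
side short_ext 
[... 201 characters left out ...]
.392 0.341 0.145]
side stand 0.67 [371. 396.] 3452 [ 0.156  0.311 -0.004] [0.289 0.548 0.566]
side stand 0.66 [204. 307.] 2160 [ 0.577  0.31  -0.002] [0.684 0.409 0.113]
side stand 0.64 [265. 333.] 2028 [ 0.428  0.272 -0.004] [0.57  0.418 0.114]
side pt long_ext 0.92 [341.4, 194.2] [ 0.467 -0.078  0.015]
side pt long_butt 0.8 [287.2, 192.8] [ 0.602 -0.032  0.015]
side pt short_ext 0.86 [378.7, 132.6] [ 0.444 -0.329  0.015]
side pt stand 0.94 [268.7, 346.0] [0.473 0.369 0.   ]
side pt stand 0.87 [209.5, 322.9] [0.622 0.366 0.   ]
side pt stand 0.79 [341.8, 331.2] [0.335 0.279 0.   ]
side pt stand 0.66 [373.6, 402.9] [0.219 0.405 0.   ]
side pt stand 0.56 [294.4, 468.6] [0.323 0.578 0.   ]
0.8
```

View pics/scene.png

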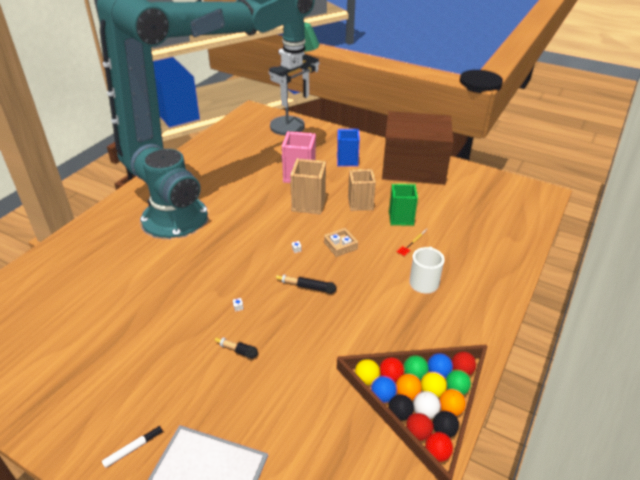

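View pics/side.png

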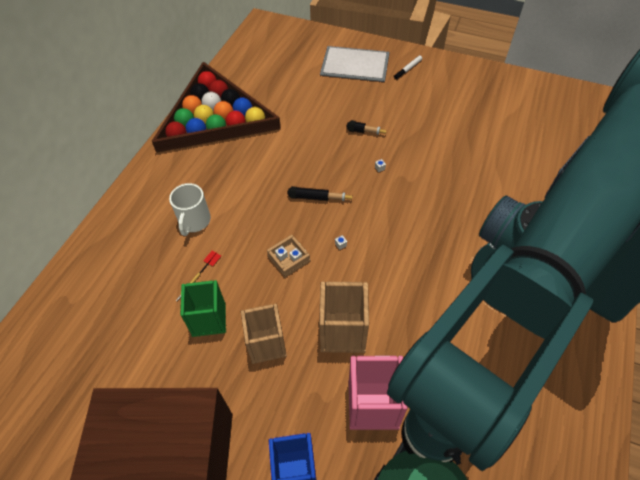

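The scene shows five boxes: pink (298,155), blue (348,146), green (402,204), large wood (308,186) and small wood (361,190). The low chalk tray is at (341,241). The long extension is at (306,284), and the short one at (238,348).
Look-alikes: for long_ext, the short one (238,348) is visibly shorter, and there is the pen (132,447). For the stand, the larger wood box (308,186), the coloured boxes and the tray (341,241). I choose (306,284) and (361,190).

Run:
```python
from h import *
np.set_printoptions(precision=3,suppress=True)
o=get_obs();print(o["ee_rot"],o["tool_pos"],o["width"])
c=camera_model("wrist");R=cv2.Rodrigues(np.array(c["rvec"]))[0];print(c["fx"],R,-R.T@np.ravel(c["tvec"]))
a=[];b=[]
for n,l in((("scene"),a),("side",b)):pass
cs,cd=camera_model("scene"),camera_model("side")
for nm,p,q in[("long",(282.5,277.5),(341.4,194.2)),("butt",(336.2,290.7),(287.2,192.8)),("short",(220.6,342.6),(378.7,132.6)),("stand",(359.5,201.3),(268.7,346.0))]:
    print(nm,tri([ray(cs,p),ray(cd,q)]))
a=cv2.imread("pics/scene.png")[120:320,240:440];b=cv2.imread("pics/side.png")[170:370,220:420]
cv2.imwrite("pics/crop.png",np.hstack([cv2.resize(x,(400,400),interpolation=2) for x in(a,b)]))
```

```text
[3.141 0.    2.902] [0.131 0.534 0.22 ] 0.09392739491869283
431.66365059230645 [[ 0.238  0.971  0.001]
 [ 0.941 -0.231  0.248]
 [ 0.242 -0.058 -0.969]] [0.061 0.551 0.384]
long [ 0.463 -0.077  0.019]
butt [ 0.607 -0.038  0.006]
short [ 0.445 -0.34   0.005]
stand [0.475 0.37  0.   ]
```

View pics/crop.png

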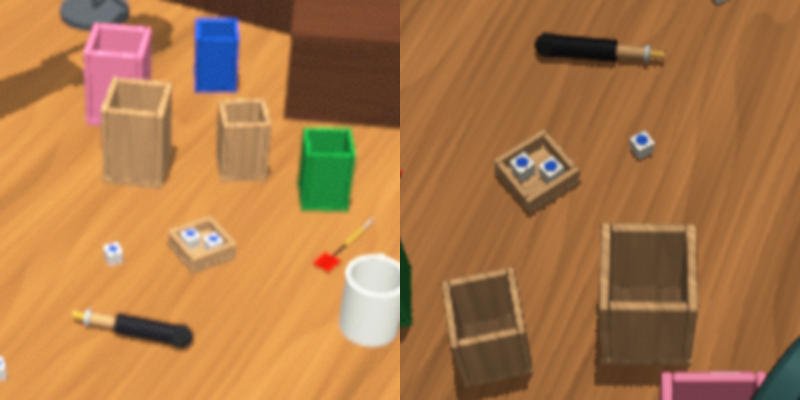

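Choice confirmed: in the crops, the long bar has its steel collar at (87,317) left and (645,55) right. The small uncoloured box is at (243,140) and (487,325).

Emit:
{"method": "move_arm", "body": {"steps": [0,0,0.1,0.045,-0.025,0.01,1,0,0,0.2,0.09,-0.05,0.02,1,0,0,0.3,0.135,-0.08,0.03,1,0,0,0.4,0.18,-0.105,0.04,1,0,0,0.5,0.225,-0.13,0.05,1,0,0,0.5,0.27,-0.16,0.06,1,0,0,0.5,0.31,-0.18,0.06,1,0,0,0.5,0.35,-0.204,0.06,1,0,0,0.5,0.35,-0.204,0.06,1,0,0,0.5,0.35,-0.204,0.06,1]}}

```text
time: 1.8
tool_pos: [0.4819, 0.3291, 0.2788]
ee_rot: [3.142, -0.001, -2.885]
wrist_force: [0.2, 1.0, -0.9]
width: 0.0941
finger_force: 0.0
```

```bash
cat > look.py <<'E'
from h import *
import sys,json
np.set_printoptions(precision=4,suppress=True)
tag=sys.argv[1];o=get_obs();print(o["time"],o["tool_pos"],o["ee_rot"],o["joint_positions"])
c=camera_model("wrist");p,d=snapshot("wrist");cv2.imwrite(f"pics/{tag}.png",p[:,:,::-1])
for t in sys.argv[2:]:
    for s in spot_point("wrist",t): print("pt",t,round(s["score"],2),s["uv"],at_z(c,s["uv"],0 if t=="stand" else .015))
    if t=="long_butt": continue
    for s in silhouettes("wrist",t):
        m=s["pixels"]&(d>0);vs,us=np.nonzero(m)
        if len(vs)<5: continue
        P=np.array([at_depth(c,(u,v),d[v,u]) for u,v in zip(us,vs)])
        print("sil",t,round(s["score"],2),np.round(s["uv"]),P.min(0),P.max(0))
        if t=="stand":
            Q=P[(P[:,2]>.104)&(P[:,2]<.118)]
            if len(Q)>30: print("rim",len(Q),cv2.minAreaRect(Q[:,:2].astype(np.float32)))
        else:
            xy=P[:,:2];w,V=np.linalg.eigh(np.cov(xy.T));a=V[:,1]*np.sign(-V[0,1]);k=(xy-xy.mean(0))@a
            print("axis",a,np.arctan2(a[1],a[0]),"ends",xy.mean(0)+a*k.min(),xy.mean(0)+a*k.max(),"zmax",np.percentile(P[:,2],98))
np.savez(f"pics/{tag}.npz",d=d,p=p,rvec=c["rvec"],tvec=c["tvec"])
E
python3 look.py w1 stand
```

```text
1.8 [0.4819 0.3291 0.2788] [ 3.1416 -0.0013 -2.8847] [ 0.5019  0.1605  1.1731  0.0003  1.8093 -1.3257]
pt stand 0.94 [595.3, 106.1] [0.3215 0.5769 0.    ]
pt stand 0.87 [341.7, 204.4] [0.4791 0.362  0.    ]
pt stand 0.85 [295.5, 38.8] [0.3371 0.2765 0.    ]
pt stand 0.71 [301.2, 330.5] [0.6285 0.3568 0.    ]
sil stand 0.85 [351. 223.] [ 0.43    0.3124 -0.0017] [0.5321 0.446  0.1118]
rim 3389 ((0.4818434417247772, 0.36390796303749084), (0.07636933773756027, 0.0761653482913971), 33.80107879638672)
sil stand 0.82 [600. 110.] [ 0.2702  0.5252 -0.0027] [0.3742 0.6216 0.1113]
rim 756 ((0.3410341441631317, 0.5445349216461182), (0.0754101499915123, 0.006769007537513971), 26.752086639404297)
sil stand 0.79 [439.   2.] [ 0.2559  0.3733 -0.0022] [0.2865 0.4562 0.0357]
sil stand 0.67 [292.  44.] [ 0.2979  0.2153 -0.0015] [0.3971 0.3442 0.1434]
rim 546 ((0.3552306890487671, 0.2832290232181549), (0.05611637234687805, 0.0916372537612915), 19.863740921020508)
sil stand 0.64 [294. 344.] [ 0.5789  0.3055 -0.002 ] [0.7631 0.4072 0.1118]
rim 1417 ((0.6296525597572327, 0.35698992013931274), (0.07690136879682541, 0.07612693309783936), 28.42052459716797)
```

Emit:
{"method": "move_arm", "body": {"steps": [0,0,0,0,-0.05,0,1,0,0,0,0,-0.1,0,1,0,0,0,0,-0.15,-0.01,1,0,0,0,0,-0.2,-0.02,1,0,0,0,0,-0.25,-0.03,1,0,0,0,0.01,-0.3,-0.04,1,0,0,0,0.02,-0.35,-0.05,1,0,0,0,0.02,-0.395,-0.06,1,0,0,0,0.02,-0.395,-0.06,1,0,0,0,0.02,-0.395,-0.06,1,0,0,0,0.02,-0.395,-0.06,1]}}

```text
time: 3.05
tool_pos: [0.5007, -0.0627, 0.2202]
ee_rot: [3.141, 0.001, -2.879]
wrist_force: [0.5, 0.4, -0.1]
width: 0.0939
finger_force: 0.0
```

```bash
python3 look.py w2 long_ext long_butt
```

```text
3.05 [ 0.5007 -0.0627  0.2202] [ 3.1412  0.0013 -2.8787] [-0.2376 -0.0152  1.4749  0.001   1.6809 -2.0712]
pt long_ext 0.85 [308.5, 166.4] [ 0.4631 -0.0744  0.015 ]
sil long_ext 0.56 [303. 250.] [ 0.4398 -0.0864 -0.0013] [ 0.6103 -0.025   0.0321]
axis [-0.969  -0.2471] -2.8919005826895563 ends [ 0.6084 -0.0382] [ 0.4405 -0.081 ] zmax 0.030407797456634755
pt long_butt 0.87 [307.3, 326.8] [ 0.6069 -0.0371  0.015 ]
```

View pics/w2.png

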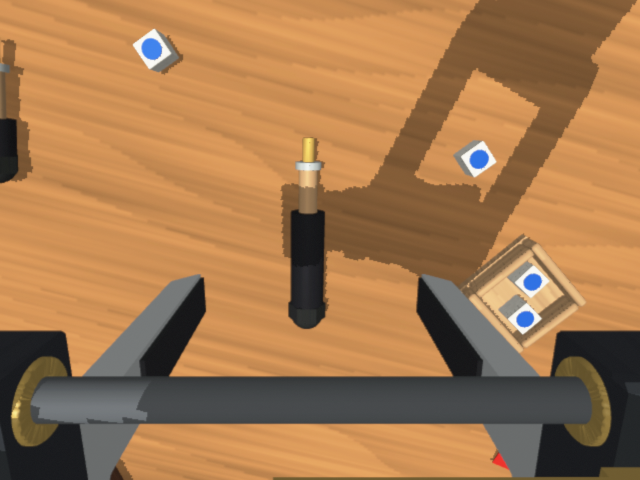

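The wrist view shows the long bar with collar at (308,166) and rubber end at (307,325). The dice and tray sit clear of the fingers' path. Descending onto the collar.

Emit:
{"method": "move_arm", "body": {"steps": [0,0,-0.01,-0.019,-0.006,-0.02,0.5,0,0,-0.01,-0.038,-0.012,-0.06,0.5,0,0,-0.01,-0.038,-0.012,-0.1,0.5,0,0,-0.01,-0.038,-0.012,-0.14,0.5,0,0,-0.01,-0.038,-0.012,-0.17,0.5,0,0,-0.01,-0.038,-0.012,-0.19,0.5,0,0,-0.01,-0.038,-0.012,-0.2,0.5,0,0,-0.01,-0.038,-0.012,-0.203,0.5,0,0,-0.01,-0.038,-0.012,-0.203,0.5,0,0,-0.01,-0.038,-0.012,-0.203,0.5]}}

```text
time: 4.25
tool_pos: [0.4639, -0.0769, 0.018]
ee_rot: [-3.14, 0.003, -2.891]
wrist_force: [0.1, -0.1, -0.1]
width: 0.0469
finger_force: 0.0
```

```bash
python3 look.py w3 long_ext
```

```text
4.25 [ 0.4639 -0.0769  0.018 ] [-3.1402  0.0025 -2.891 ] [-0.285   0.0435  1.8331  0.0001  1.262  -2.1064]
pt long_ext 0.56 [313.7, 302.1] [ 0.4623 -0.0759  0.015 ]
sil long_ext 0.68 [312. 359.] [ 0.4386 -0.0867 -0.0018] [ 0.5627 -0.038   0.1263]
axis [-0.9695 -0.2451] -2.8939251328491777 ends [ 0.5588 -0.051 ] [ 0.4393 -0.0812] zmax 0.029891243779537172
```

View pics/w3.png

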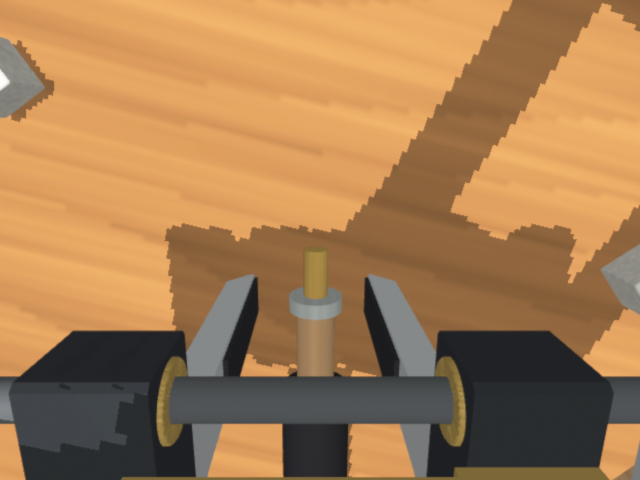

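The collar at (314,302) is centred between the pads. Closing now.

Emit:
{"method": "move_arm", "body": {"steps": [0,0,0,-0.0015,0,0,0.3,0,0,0,-0.0015,0,0,0,0,0,0,-0.0015,0,0,0,0,0,0,-0.0015,0,0,0,0,0,0,-0.0015,0,0,0,0,0,0,-0.0015,0,0,0]}}

```text
time: 5.0
tool_pos: [0.4611, -0.0767, 0.0165]
ee_rot: [3.141, -0.0, -2.891]
wrist_force: [0.0, 0.7, 0.5]
width: 0.0209
finger_force: 30.0
```

Emit:
{"method": "move_arm", "body": {"steps": [0,0,0,0,0,0.01,0,0,0,0,0,0,0.025,0,0,0,0,0,0,0.045,0,0,0,0,0,0,0.07,0,0,0,0,0,0,0.095,0,0,0,0,0,0,0.12,0,0,0,0,0,0,0.145,0,0,0,0,0,0,0.17,0,0,0,0,0,0,0.2,0,0,0,0,0,0,0.23,0,0,0,0,0,0,0.23,0,0,0,0,0,0,0.23,0]}}

```text
time: 6.2
tool_pos: [0.4609, -0.0767, 0.2459]
ee_rot: [3.141, -0.0, -2.891]
wrist_force: [-0.5, 0.1, -3.8]
width: 0.0207
finger_force: 30.0
```

```bash
cat > hang.py <<'E'
from h import *
import sys
np.set_printoptions(precision=3,suppress=True)
o=get_obs();print(o["time"],np.array(o["tool_pos"]),np.array(o["wrist_force"]),o["width"],o["finger_force"])
R={}
for n in["scene","side"]:
    c=camera_model(n);p,d=snapshot(n);cv2.imwrite(f"pics/{sys.argv[1]}_{n}.png",p[:,:,::-1])
    for t in["long_ext","long_butt"]:
        R[n,t]=[(s["score"],s["uv"],ray(c,s["uv"])) for s in spot_point(n,t)]
        print(n,t,[(round(a,2),np.round(b)) for a,b,_ in R[n,t]])
    print("tcp px",n,proj(c,o["tool_pos"]))
P={}
for t in["long_ext","long_butt"]:
    best=None
    for a in R["scene",t]:
        for b in R["side",t]:
            X=tri([a[2],b[2]]);e=np.linalg.norm(X-o["tool_pos"])
            if best is None or e<best[0]: best=(e,X)
    if best: P[t]=best[1];print(t,best[1],best[1]-o["tool_pos"])
if len(P)==2:
    v=P["long_ext"]-P["long_butt"];print("len",np.linalg.norm(v),"tilt deg",np.degrees(np.arccos(v[2]/np.linalg.norm(v))))
E
python3 hang.py h1
```

```text
6.2 [ 0.461 -0.077  0.246] [-0.47   0.141 -3.794] 0.02065058585810925 29.999234676361084
scene long_ext [(0.76, array([281., 215.]))]
scene long_butt [(0.63, array([283., 260.]))]
tcp px scene [[279.862 212.181]]
side long_ext [(0.76, array([344., 133.]))]
side long_butt [(0.85, array([340., 178.]))]
tcp px side [[345.099 130.775]]
long_ext [ 0.464 -0.076  0.238] [ 0.003  0.    -0.008]
long_butt [ 0.467 -0.074  0.085] [ 0.006  0.003 -0.161]
len 0.15333861897099288 tilt deg 1.3045494987180684
```

Run:
```python
import cv2,numpy as np
a=cv2.imread("pics/h1_scene.png")[140:300,200:360];b=cv2.imread("pics/h1_side.png")[60:220,260:420]
cv2.imwrite("pics/h1c.png",np.hstack([cv2.resize(x,(400,400),interpolation=2) for x in(a,b)]))
```

```text
(no output)
```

View pics/h1c.png

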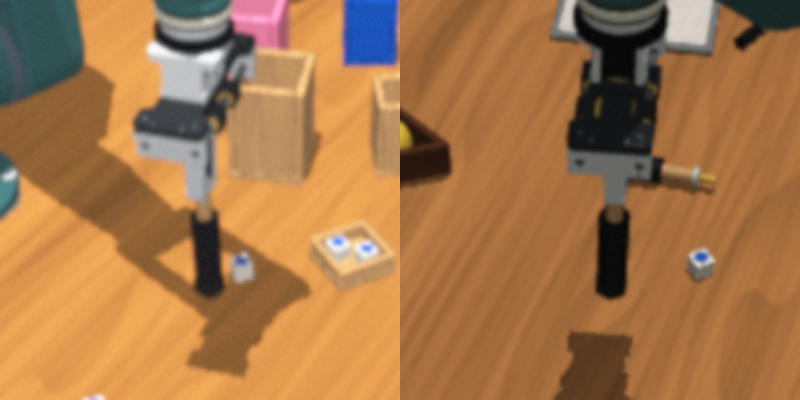

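The left crop shows the bar hanging straight from (205,205) to (208,290), and the right from (613,210) to (610,295). The light 30 N grip let it swing down by itself, and it is held at 30 N a finger. Carrying it over the box.

Emit:
{"method": "move_arm", "body": {"steps": [0,0,0,0,0,0.02,0,0,0,0,0,0.015,0.045,0,0,0,0,0,0.05,0.06,0,0,0,0,0.003,0.09,0.065,0,0,0,0,0.006,0.135,0.065,0,0,0,0,0.009,0.18,0.065,0,0,0,0,0.012,0.225,0.065,0,0,0,0,0.014,0.27,0.065,0,0,0,0,0.016,0.315,0.065,0,0,0,0,0.016,0.355,0.065,0,0,0,0,0.016,0.39,0.065,0,0,0,0,0.016,0.415,0.065,0]}}

```text
time: 7.7
tool_pos: [0.4765, 0.3407, 0.31]
ee_rot: [3.142, -0.002, -2.889]
wrist_force: [-1.3, -0.3, -3.3]
width: 0.0206
finger_force: 30.0
```

Emit:
{"method": "move_arm", "body": {"steps": [0,0,0,0,0.013,0,0,0,0,0,0,0.022,0,0,0,0,0,0,0.025,0,0,0,0,0,0,0.025,0,0,0,0,0,0,0.025,0,0,0,0,0,0,0.025,0,0]}}

```text
time: 8.3
tool_pos: [0.4774, 0.3623, 0.3119]
ee_rot: [-3.142, 0.001, -2.893]
wrist_force: [-0.0, -0.2, -2.9]
width: 0.0211
finger_force: 30.0
```

```bash
python3 hang.py h2; python3 look.py w4 stand | grep -v "sil"
python3 - <<'E'
import cv2,numpy as np
a=cv2.imread("pics/h2_scene.png")[90:250,280:440];b=cv2.imread("pics/h2_side.png")[220:380,190:350]
cv2.imwrite("pics/h2c.png",np.hstack([cv2.resize(x,(400,400),interpolation=2) for x in(a,b)]))
E
```

```text
8.3 [0.477 0.362 0.312] [-0.047 -0.169 -2.91 ] 0.021094582014621086 29.99921679496765
scene long_ext [(0.78, array([362., 120.]))]
scene long_butt [(0.79, array([361., 162.])), (0.16, array([364., 118.]))]
tcp px scene [[363.906 117.716]]
side long_ext [(0.8, array([249., 274.]))]
side long_butt [(0.74, array([257., 314.]))]
tcp px side [[249.439 271.37 ]]
long_ext [0.475 0.363 0.306] [-0.003  0.    -0.006]
long_butt [0.447 0.418 0.275] [-0.03   0.056 -0.037]
len 0.06891405814793888 tilt deg 63.82048857535348
8.6 [0.4772 0.3631 0.3116] [ 3.1415  0.0002 -2.8917] [ 0.5558  0.202   1.0604  0.0001  1.879  -1.2648]
pt stand 0.86 [541.4, 104.6] [0.3251 0.576  0.    ]
pt stand 0.81 [272.7, 317.8] [0.6329 0.3562 0.    ]
pt stand 0.74 [263.5, 42.0] [0.3379 0.2782 0.    ]
pt stand 0.64 [310.7, 199.4] [0.4831 0.3649 0.    ]
rim 2279 ((0.4819863736629486, 0.3638611435890198), (0.07627885043621063, 0.07578282803297043), 33.71712875366211)
rim 2492 ((0.32692646980285645, 0.5706016421318054), (0.07589709013700485, 0.06302453577518463), 29.016515731811523)
rim 498 ((0.35495397448539734, 0.28741729259490967), (0.06212789565324783, 0.09165041148662567), 14.746331214904785)
rim 470 ((0.606523871421814, 0.3831983506679535), (0.06041508913040161, 0.008639420382678509), 29.312061309814453)
```

View pics/h2c.png

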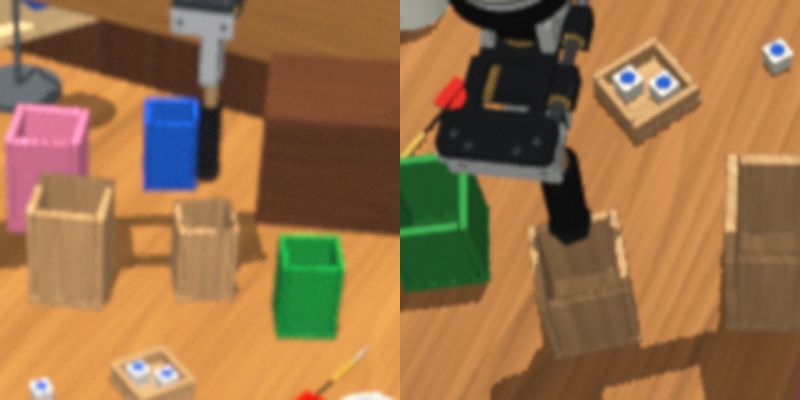

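Run:
```python
from h import *
from scipy.optimize import least_squares
np.set_printoptions(precision=3,suppress=True)
o=get_obs();t=np.array(o["tool_pos"])
c1,c2=camera_model("scene"),camera_model("side")
for c in(c1,c2):print("cam pos",ray(c,(0,0))[0], proj(c,t+[0,0,-.16]), proj(c,t+[.03,0.008,-.155]))
p,d=snapshot("wrist");c=camera_model("wrist")
w=[(s["score"],s["uv"]) for s in spot_point("wrist","long_butt")];print(w)
# sphere-constrained butt (150 mm from collar), scene+side(+wrist)
col=t+[0,0,-.008]
def f(x): 
    r=[proj(c1,x)[0]-[361,161],proj(c2,x)[0]-[257.5,314],[(np.linalg.norm(x-col)-.15)*1000]]
    return np.concatenate(r)
r=least_squares(f,t+[0,0,-.15]);print("butt",r.x,r.x-col,r.fun)
for s in silhouettes("wrist","long_ext"):
    m=s["pixels"]&(d>0);vs,us=np.nonzero(m)
    P=np.array([at_depth(c,(u,v),d[v,u]) for u,v in zip(us,vs)]);P=P[np.linalg.norm(P[:,:2]-t[:2],axis=1)<.09]
    print(round(s["score"],2),s["uv"],len(P))
    for z in np.arange(.14,.32,.015):
        Q=P[abs(P[:,2]-z)<.0075]
        if len(Q)>3:print(z,len(Q),Q.mean(0),Q.min(0),Q.max(0))
```

```text
cam pos [ 1.092 -1.005  1.105] [[360.927 163.717]] [[370.798 163.765]]
cam pos [0.19  0.725 1.065] [[260.281 313.13 ]] [[244.376 310.541]]
[(0.73, [311.5, 234.1])]
butt [0.479 0.368 0.154] [ 0.002  0.005 -0.149] [ 1.153  1.375  0.771  0.526 -0.517]
0.64 [309.3, 272.6] 5583
0.17000000000000004 69 [0.468 0.363 0.174] [0.463 0.349 0.169] [0.479 0.381 0.177]
0.18500000000000005 233 [0.469 0.362 0.184] [0.463 0.349 0.178] [0.485 0.381 0.192]
0.20000000000000007 173 [0.468 0.362 0.2  ] [0.464 0.35  0.193] [0.48  0.378 0.207]
0.21500000000000008 200 [0.467 0.362 0.215] [0.464 0.35  0.208] [0.477 0.377 0.222]
0.2300000000000001 235 [0.467 0.361 0.23 ] [0.464 0.349 0.223] [0.479 0.377 0.237]
0.2450000000000001 286 [0.467 0.361 0.245] [0.463 0.349 0.238] [0.479 0.377 0.252]
0.2600000000000001 673 [0.469 0.361 0.264] [0.463 0.349 0.253] [0.488 0.377 0.267]
0.27500000000000013 1036 [0.472 0.362 0.27 ] [0.463 0.349 0.268] [0.488 0.377 0.282]
0.29000000000000015 242 [0.471 0.362 0.289] [0.467 0.356 0.283] [0.477 0.371 0.297]
0.30500000000000016 1485 [0.474 0.363 0.31 ] [0.465 0.351 0.298] [0.488 0.374 0.312]
```

The left crop shows the bar at (208,85–175) and the right shows its tip at (570,235) over the small box. Measured tilt is under 2° and the butt is at about (0.479, 0.365, 0.154). Lowering it 0.14 m, then checking contact.

Emit:
{"method": "move_arm", "body": {"steps": [0,0,0,0.003,0,-0.01,0,0,0,0,0.003,0,-0.025,0,0,0,0,0.003,0,-0.045,0,0,0,0,0.003,0,-0.065,0,0,0,0,0.003,0,-0.085,0,0,0,0,0.003,0,-0.105,0,0,0,0,0.003,0,-0.12,0,0,0,0,0.003,0,-0.13,0,0,0,0,0.003,0,-0.135,0,0,0,0,0.003,0,-0.138,0,0,0,0,0.003,0,-0.14,0,0,0,0,0.003,0,-0.14,0]}}

```text
time: 10.1
tool_pos: [0.4804, 0.3635, 0.1721]
ee_rot: [3.141, 0.001, -2.891]
wrist_force: [0.6, -0.0, -3.0]
width: 0.0205
finger_force: 30.0
```

Emit:
{"method": "move_arm", "body": {"steps": [0,0,0,0,0,-0.002,0,0,0,0,0,0,-0.004,0,0,0,0,0,0,-0.006,0,0,0,0,0,0,-0.006,0]}}

```text
time: 10.5
tool_pos: [0.48, 0.3632, 0.1651]
ee_rot: [-3.141, -0.001, -2.891]
wrist_force: [0.2, -0.2, -4.1]
width: 0.0207
finger_force: 30.0
```

Emit:
{"method": "move_arm", "body": {"steps": [0,0,0,0,0,-0.002,0,0,0,0,0,0,-0.003,0,0,0,0,0,0,-0.003,0]}}

```text
time: 10.8
tool_pos: [0.48, 0.3632, 0.1622]
ee_rot: [-3.142, -0.0, -2.891]
wrist_force: [0.0, 0.0, -3.3]
width: 0.0204
finger_force: 30.0
```

Emit:
{"method": "move_arm", "body": {"steps": [0,0,0,0,0,-0.002,0,0,0,0,0,0,-0.003,0,0,0,0,0,0,-0.003,0]}}

```text
time: 11.1
tool_pos: [0.4807, 0.3635, 0.1607]
ee_rot: [3.141, 0.002, -2.891]
wrist_force: [0.2, -0.7, 0.3]
width: 0.0206
finger_force: 30.0
```

Emit:
{"method": "move_arm", "body": {"steps": [0,0,0,0,0,-0.001,0,0,0,0,0,0,-0.001,0,0,0,0,0,0,-0.001,0]}}

```text
time: 11.4
tool_pos: [0.481, 0.3638, 0.1606]
ee_rot: [3.14, 0.004, -2.891]
wrist_force: [0.5, -0.7, 5.5]
width: 0.0206
finger_force: 30.0
```

Run:
```python
from h import *
np.set_printoptions(precision=3,suppress=True)
o=get_obs();t=np.array(o["tool_pos"]);print(t,o["wrist_force"])
p,d=snapshot("wrist");c=camera_model("wrist")
cv2.imwrite("pics/w5.png",p[:,:,::-1])
for s in silhouettes("wrist","long_ext")[:2]:
    print(s["score"],s["uv"])
    m=s["pixels"]&(d>0);vs,us=np.nonzero(m)
    P=np.array([at_depth(c,(u,v),d[v,u]) for u,v in zip(us,vs)]);P=P[np.linalg.norm(P[:,:2]-t[:2],axis=1)<.09]
    for z in np.arange(.02,.18,.015):
        Q=P[abs(P[:,2]-z)<.0075]
        if len(Q)>3:print(z,len(Q),Q.mean(0),Q.min(0),Q.max(0))
```

```text
[0.481 0.364 0.161] [ 0.475 -0.685  5.476]
0.58 [308.3, 273.3]
0.02 102 [0.472 0.363 0.023] [0.466 0.348 0.015] [0.516 0.381 0.027]
0.035 243 [0.472 0.362 0.034] [0.466 0.348 0.028] [0.489 0.381 0.042]
0.05 182 [0.471 0.362 0.05 ] [0.467 0.35  0.043] [0.484 0.378 0.057]
0.06500000000000002 217 [0.47  0.362 0.065] [0.467 0.349 0.058] [0.483 0.378 0.072]
0.08000000000000002 241 [0.47  0.361 0.08 ] [0.467 0.349 0.073] [0.482 0.378 0.087]
0.09500000000000001 304 [0.47  0.361 0.095] [0.467 0.349 0.088] [0.483 0.378 0.102]
0.11000000000000003 1215 [0.474 0.362 0.115] [0.467 0.349 0.103] [0.515 0.38  0.117]
0.12500000000000003 542 [0.476 0.363 0.122] [0.467 0.349 0.118] [0.492 0.378 0.132]
0.14 250 [0.475 0.362 0.139] [0.473 0.35  0.133] [0.482 0.371 0.147]
0.15500000000000003 1504 [0.478 0.363 0.16 ] [0.47  0.353 0.148] [0.491 0.375 0.162]
0.17 371 [0.477 0.363 0.17 ] [0.476 0.359 0.163] [0.482 0.369 0.177]
```

View pics/w5.png

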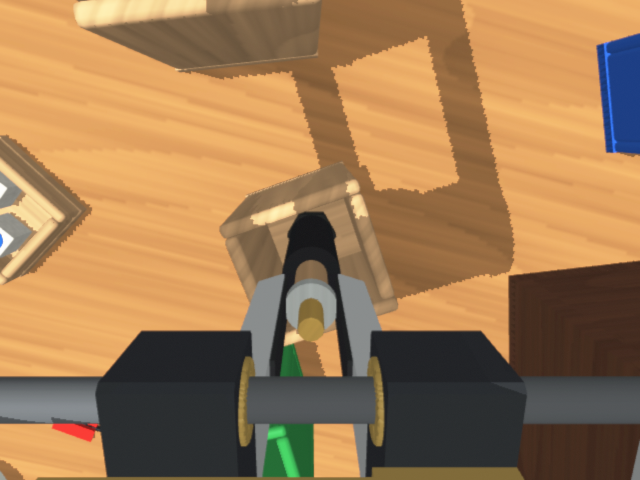

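The wrist picture shows the bar standing inside the small box, with the rubber end at (312,220) and the collar at (311,300). The force reversal (−3 to +5 N) shows it rests on the floor. Releasing and rising.

Emit:
{"method": "move_arm", "body": {"steps": [0,0,0,0,0,0,0.22,0,0,0,0,0,0,0.26,0,0,0,0,0,0,0.32,0,0,0,0,0,0,0.42,0,0,0,0,0,0,0.55,0,0,0,0,0,0,0.6,0,0,0,0,0,0,0.6,0,0,0,0,0,0,0.6,0]}}

```text
validation failed for argument at $.st...
```

Emit:
{"method": "move_arm", "body": {"steps": [0,0,0,0,0,0,0.22,0,0,0,0,0,0,0.26,0,0,0,0,0,0,0.32,0,0,0,0,0,0,0.42,0,0,0,0,0,0,0.55,0,0,0,0,0,0,0.6,0,0,0,0,0,0,0.6]}}

```text
time: 12.2
tool_pos: [0.4801, 0.3632, 0.1582]
ee_rot: [-3.142, -0.0, -2.891]
wrist_force: [0.1, 0.4, 0.3]
width: 0.056
finger_force: 0.0
```

Emit:
{"method": "move_arm", "body": {"steps": [0,0,0,0,0,0.01,0.6,0,0,0,0,0,0.03,0.6,0,0,0,0,0,0.06,0.6,0,0,0,0,0,0.09,0.6,0,0,0,0,0,0.12,0.6,0,0,0,0,0,0.15,0.6,0,0,0,0,0,0.15,0.6,0,0,0,0,0,0.15,0.6,0,0,0,0,0,0.15,0.6]}}

```text
time: 13.1
tool_pos: [0.4797, 0.363, 0.3068]
ee_rot: [-3.141, -0.003, -2.891]
wrist_force: [0.3, 0.4, -0.6]
width: 0.0561
finger_force: 0.0
```

```bash
python3 hang.py e1; python3 look.py w6 long_ext
python3 - <<'E'
import cv2,numpy as np
a=cv2.imread("pics/w6.png")[60:380,160:480];b=cv2.imread("pics/e1_side.png")[240:400,190:350]
cv2.imwrite("pics/e1c.png",np.hstack([cv2.resize(x,(400,400),interpolation=2) for x in(a,b)]))
E
```

```text
13.1 [0.48  0.363 0.307] [ 0.276  0.38  -0.588] 0.0561294450636626 0.0
scene long_ext [(0.68, array([357., 164.]))]
scene long_butt []
tcp px scene [[364.615 119.371]]
side long_ext [(0.92, array([271., 308.]))]
side long_butt []
tcp px side [[248.44 272.79]]
long_ext [0.465 0.349 0.154] [-0.015 -0.014 -0.152]
13.4 [0.4799 0.3631 0.3075] [-3.1411 -0.0017 -2.8914] [ 0.5535  0.2077  1.0617  0.      1.8739 -1.2674]
pt long_ext 0.65 [304.0, 198.4] [0.4831 0.3567 0.015 ]
sil long_ext 0.84 [308. 201.] [0.4507 0.3422 0.0056] [0.5023 0.381  0.18  ]
axis [-0.7203 -0.6937] -2.3749960730417357 ends [0.4906 0.3833] [0.4528 0.347 ] zmax 0.17911228014568084
```

View pics/e1c.png

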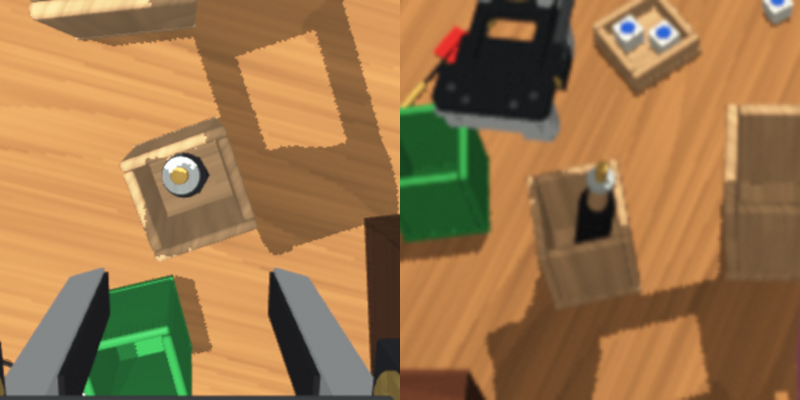

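The left crop shows the bar standing in the box with collar at (183,175). In the right crop it leans slightly on the side, collar at (600,178), and the gripper is clear.

```bash
python3 -c "
from bench import *
print(close_job())"
```

```text
the job is handed in; nothing more can be done
None
```

The long extension stands rubber end down in the tall wooden box, leaning slightly on its side, with the gripper clear and the short extension not touched; I handed the job in at about 13.4 s and no verdict came back. I did not ease and re-grip: the fixed 30 N grip let it swing to vertical during the lift, so step 1's 50 N force counts as met only if both fingers are added together.

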